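# Open the code-locked reagent box

## Robot

A 6-joint arm with a two-finger parallel gripper is mounted at the origin on a cart in front of the work surface, level with it; the furniture and walls round the work are solid. World frame = base frame: x ahead of the robot, y to its left, z up, the work surface at z = 0. Lengths are in m, angles in rad, forces in N, time in s.
With the tool pointing down it reaches from about 0.25 to 0.775 m from the base axis. Payload 4 kg.
Tool frame: the origin (TCP) lies at the very end of the fingers, on their centre line; the grasp point (between the pads) lies 19 mm behind it (robot.hold_point_z is the distance from the TCP to the grasp point, in m); z points along the fingers, y is the direction in which the jaws open and shut (so a half turn about z gives the same grasp; the last joint's range is limited). The gripper opens to 94 mm and grips with 3 to 60 N. Pads are 16 mm wide; open, the fingers measure 119 mm over their backs; the gripper's body (75 mm by 177 mm) begins 78 mm behind the grasp point.
Start: joints at [1.012, 0.087, 1.371, -0, 1.684, -0.103], TCP at [0.242, 0.494, 0.206] pointing down, gripper open.
Joint ranges: [-3.1, 3.1], [-0.76, 2.03], [0.27, 2.55], [-1.08, 4.22], [0.17, 2.65], [-2.57, 2.57]. Speed limits (rad/s): [2.79, 2.79, 3.14, 3.14, 3.14, 3.14].

## Interface

Orientations are given as [roll, pitch, yaw] about the fixed x, y, z axes, in that order (R = Rz(yaw) Ry(pitch) Rx(roll)).
In Python, from workcell import robot, gripper_to, vision, readout gives the robot as it stands. Calls block until the motion is done:
- robot.goto(position, orientation): joint-space move of the TCP to a pose.
- robot.move_l(position, attitude=None, rate=0.15): straight line of the TCP; attitude=None keeps the orientation; rate is the mean speed in m/s.
- robot.set_joints(angles): joint-space move.
- gripper_to(opening, effort=None): opening from 0.0 (shut) to 1.0 (fully open); effort is the grip in N (None keeps the last); returns when the fingers have stopped.
- robot.wait(seconds).
- robot.inverse_kinematics(position, orientation): joint angles nearest the present ones, or None.
- vision.read_camera(name): name is "side" or "top" or "wrist"; returns (picture, depth): 384x512x3 uint8, red, green, blue; 384x512 float32, m along the optical axis (not along the pixel's ray), 0 where there is no reading.
- vision.get_calibration(name): a dict with "fx", "fy", "cx", "cy" (pixels), "k1" (the pictures are not rectified: a ray, as slopes to the right and down, at radius r is drawn at 1 + k1 r^2 times it, then the intrinsics apply), "camera_from_world" (4x4, takes a point from world to camera coordinates); the wrist camera has in their place "mount" (4x4, takes a point from camera to tool coordinates, whose origin is the TCP and whose axes are the flange's). Camera axes: x right, y up, looking along -z (the intrinsics and any distortion apply to the point x, -y, -z); pixel columns grow to the right and rows downward; lengths in m; the calibration is good to about 2 mm. A picture is of the moment at which its call begins: read the wrist's pose just before it. get_calibration takes no time and is no camera call.
A pose or a line that the arm cannot do raises robot.PlanningError and nothing moves.
- robot.hand_in(): hands the job in, once; it reports no verdict.
Readings, each from a call of its own:
- readout.current_clock(): time.
- readout.current_joint_positions(): joint angles.
- readout.current_qvel(): joint speeds.
- readout.current_tau(): joint torques, N m.
- readout.current_ee_pos(): TCP position.
- readout.current_orientation(): TCP orientation.
- readout.current_ft_force(): force on the tool from outside, world axes, zero at the start.
- readout.current_ft_torque(): the same for the moment, N m.
- readout.current_gripper_width(): opening from 0.0 (shut) to 1.0 (fully open).
Only numpy, scipy, OpenCV 4.12 (cv2) and the standard library are available. Lean on these libraries where they do the work, as an engineer would, in place of code of your own. Each camera call takes 0.05 s, during which the arm holds its last target. There are 200 camera calls.

## Task

Open the locked reagent box: gently press and roll its three code wheels, one at a time and without touching a neighbouring wheel, until they show 4 - 7 - 2 from left to right at the red marks. Then slide the red catch fully to the right and lift the lid by its handle until it stands well open by itself. Do not force anything and leave the things beside the box where they are.

Things in the scene. Friction and masses are not known exactly. Their poses are not given: they have to be found in the camera images.
- lock_box: grey steel lock box bolted to the bench, 182 mm deep (x), 230 wide (y); origin: centre of its underside, x to its back, y to its left, z up; front towards the robot. Its front 70 mm is a console, level top at z = 75 mm, with three white code wheels and a red catch in one row at x = -55 mm. Behind it a dark teal lid, 115 mm deep, top at z = 86 mm. The box holds bottles.
- left_crown (a point): nominal top point of the left wheel while up: [-55, 70, 89] mm in the box's frame, fixed to the box. Each wheel is a snap-in unit that truly stands up to 3 mm higher or lower than nominal. All wheels: 40 mm across, 14 wide, 34 mm apart, axles along the box's y. Black digits 0-9 on the rim, upright seen from the robot; the uppermost, between two red marks, counts.
- middle_crown (a point): same for the middle wheel, [-55, 36, 89] mm. Press-to-roll wheels: a spring lifts each on to a pawl that holds its digit. A push down of about 4 N starts to sink it; 2.3 mm down (7 N) it is free and rolls with a fingertip dragged level over its crown (12.6 mm per digit without slip). Pressed less it is held and the finger slips. Let go, it rises and centres on the nearest digit.
- right_crown (a point): same for the right wheel, [-55, 2, 89] mm. 3.5 mm down (8 N) any wheel meets a hard stop, where the force rises steeply with depth (the spring gives 1.2 N per mm before); above 16 N a wheel is damaged. Feel the force to stay between too light and too hard: the band is 1.2 mm deep.
- wheel_left (a joint): turn of the left code wheel in rad: 0 shows digit 0 uppermost, each 0.6283 more shows the next higher digit, after 9 comes 0; a whole turn (6.2832) more or less is the same. Grows when its top is rolled away from the robot (towards the lid), shrinks towards the robot. Limits -6.3 and 12.5. Starts up to 4 digits off its code digit.
- wheel_middle (a joint): turn of the middle code wheel in rad: 0 shows digit 0 uppermost, each 0.6283 more shows the next higher digit, after 9 comes 0; a whole turn (6.2832) more or less is the same. Grows when its top is rolled away from the robot (towards the lid), shrinks towards the robot. Limits -6.3 and 12.5. Starts up to 4 digits off its code digit.
- wheel_right (a joint): turn of the right code wheel in rad: 0 shows digit 0 uppermost, each 0.6283 more shows the next higher digit, after 9 comes 0; a whole turn (6.2832) more or less is the same. Grows when its top is rolled away from the robot (towards the lid), shrinks towards the robot. Limits -6.3 and 12.5. Starts up to 4 digits off its code digit.
- catch (a joint): slide of the red catch in m, 0 shut to 0.020 open; grows to the right (the box's -y). 1.5 N of friction; it stays where it is left. Its bar passes a gap in each wheel, so it stops after 2 mm unless all wheels show the code and are up; fully over, it frees the lid and holds the wheels. More than 25 N would strain it.
- catch_top (a point): centre of the top of the catch's red ribbed grip, 20 mm (x) by 16 mm (y), its top 17.5 mm over the console; 60 mm to the right of the right wheel's centre when shut, same x as the wheels
- lid (a joint): opening angle of the lid in rad, 0 shut to 1.7; held shut by the catch; its stiff hinge lets it stay at any angle (about 4 N at the handle lifts it)
- lid_handle (a point): middle of the lid's steel bow handle: a round bar 10 mm thick along the box's y, 80 mm of it free, its axis 30 mm above the lid's top; with the lid shut at [-2, 0, 116] mm in the box's frame
- lid_hinge (a point): middle of the lid's hinge line, along the box's y, at [90, 0, 76] mm in the box's frame. With the lid shut the handle bar lies 92 mm in front of it and 40 mm above it
- orange_cup: bystander: specimen cup with orange screw lid, 52 mm across, 56 mm high, left of the box; origin in the centre of its underside
- dropper_bottle: bystander: small brown dropper bottle, 38 mm across, 110 mm high, left of the box; origin in the centre of its underside
- carton: bystander: white and green carton 52 x 75 x 58 mm, left of the box; origin in the centre of its underside

How it is judged:
On the way, in this order (a step that is already met when the one before it is completed fails the run):
1. the three wheels show 4 - 7 - 2 with the catch still shut ((value of joint wheel_left between -3.9199 and -3.6199 rad or value of joint wheel_left between 2.3633 and 2.6633 rad or value of joint wheel_left between 8.6465 and 8.9465 rad) and (value of joint wheel_middle between -2.035 and -1.735 rad or value of joint wheel_middle between 4.2482 and 4.5482 rad or value of joint wheel_middle between 10.5314 and 10.8314 rad) and (value of joint wheel_right between -5.1765 and -4.8765 rad or value of joint wheel_right between 1.1066 and 1.4066 rad or value of joint wheel_right between 7.3898 and 7.6898 rad) and value of joint catch below 0.004 m), for 0.2 s.
2. the catch is slid over to the right, the wheels still on the code, the lid still down ((value of joint wheel_left between -3.9199 and -3.6199 rad or value of joint wheel_left between 2.3633 and 2.6633 rad or value of joint wheel_left between 8.6465 and 8.9465 rad) and (value of joint wheel_middle between -2.035 and -1.735 rad or value of joint wheel_middle between 4.2482 and 4.5482 rad or value of joint wheel_middle between 10.5314 and 10.8314 rad) and (value of joint wheel_right between -5.1765 and -4.8765 rad or value of joint wheel_right between 1.1066 and 1.4066 rad or value of joint wheel_right between 7.3898 and 7.6898 rad) and value of joint catch above 0.016 m and value of joint lid below 0.1 rad), for 0.1 s.
3. the lid is lifted open (value of joint lid above 0.9 rad), for 0.1 s.
At the end, for the whole second after the job is handed in: The wheels show 4 - 7 - 2 (each within 0.15 rad of its digit), the catch is slid at least 16 of its 20 mm to the right, and the lid stands open by at least 0.9 rad (52 deg), at rest ((value of joint wheel_left between -3.9199 and -3.6199 rad or value of joint wheel_left between 2.3633 and 2.6633 rad or value of joint wheel_left between 8.6465 and 8.9465 rad) and (value of joint wheel_middle between -2.035 and -1.735 rad or value of joint wheel_middle between 4.2482 and 4.5482 rad or value of joint wheel_middle between 10.5314 and 10.8314 rad) and (value of joint wheel_right between -5.1765 and -4.8765 rad or value of joint wheel_right between 1.1066 and 1.4066 rad or value of joint wheel_right between 7.3898 and 7.6898 rad) and value of joint catch above 0.016 m and value of joint lid above 0.9 rad and velocity of joint lid between -0.05 and 0.05 rad/s); the robot touches nothing.
It fails at once if a code wheel is pressed or pushed with more than 16 N (contact force between the fingers and wheel_left above 16 N or contact force between the fingers and wheel_middle above 16 N or contact force between the fingers and wheel_right above 16 N).
It fails at once if the fingers touch two wheels at once ((contact force between the fingers and wheel_left above 0.5 N and contact force between the fingers and wheel_middle above 0.5 N) or (contact force between the fingers and wheel_middle above 0.5 N and contact force between the fingers and wheel_right above 0.5 N) or (contact force between the fingers and wheel_left above 0.5 N and contact force between the fingers and wheel_right above 0.5 N)).
It fails at once if the catch is pushed with more than 25 N (contact force between anything else and catch above 25 N).
It fails at once if a bystander left of the box is moved by more than 15 mm (distance of any of orange_cup, dropper_bottle, carton from where it was at the start of the episode above 0.015 m).
It also fails if it takes over 72 s, if anything falls off the work surface, if the arm or the gripper's body presses on something with over 40 N, if the wrist force passes 120 N, or if a joint passes its speed limit or range.

## Working session

There is one attempt and no reset: what is moved stays moved. The work goes in short steps, each a Python script; the robot and the scene stay as the last script left them, time stands still between calls to the robot, and variables do not carry over. Pictures are saved under pics/ and viewed, about 8 in all and at most 12, crops included, and the job is handed in when it is done.

```bash
mkdir -p pics; ls
python3 - <<'E'
from workcell import robot, gripper_to, vision, readout
import cv2,numpy as np
for n in ("top","side"):
    p,d=vision.read_camera(n); cv2.imwrite(f"pics/{n}0.png",p[:,:,::-1]); np.savez(f"{n}0.npz",p=p,d=d)
    c=vision.get_calibration(n); print(n,c)
print(vision.get_calibration("wrist")); print(readout.current_clock(),readout.current_orientation(),readout.current_ft_force(),robot.hold_point_z)
E
```

```text
pics
top {'fx': 377.2657552131112, 'fy': 377.2657552131112, 'cx': 253.77089953432, 'cy': 191.76009628542843, 'k1': 0.04094342800194808, 'camera_from_world': array([[-0.03079419, -0.99918581, -0.02606586,  0.19099862],
       [ 0.99843987, -0.03196553,  0.04578237, -0.50880879],
       [-0.0465783 , -0.02461536,  0.99861131, -0.92181186],
       [ 0.        ,  0.        ,  0.        ,  1.        ]])}
side {'fx': 361.0576694077917, 'fy': 361.0576694077917, 'cx': 255.54080571770936, 'cy': 197.0332019975536, 'k1': 0.03507558968201476, 'camera_from_world': array([[ 0.92423736, -0.38168029,  0.01026915, -0.41632365],
       [ 0.13083158,  0.34184619,  0.93060426, -0.19958275],
       [-0.35870377, -0.85875569,  0.36588285, -0.55299967],
       [ 0.        ,  0.        ,  0.        ,  1.        ]])}
{'fx': 322.5139025673734, 'fy': 322.5139025673734, 'cx': 257.6249912128386, 'cy': 189.13487826457308, 'k1': -0.0635703546978881, 'mount': array([[ 3.26346801e-04,  9.66507999e-01,  2.56636282e-01,
         7.59269241e-02],
       [ 9.99999857e-01, -2.06451613e-04, -4.94121947e-04,
        -6.58927740e-04],
       [-4.24589840e-04,  2.56636406e-01, -9.66507928e-01,
        -1.78751281e-01],
       [ 0.00000000e+00,  0.00000000e+00,  0.00000000e+00,
         1.00000000e+00]])}
0.1 [-3.13962885e+00 -1.48535065e-04  2.68577422e+00] [-0.11111263 -0.58393677  1.28202824] 0.0188
```

View pics/top0.png

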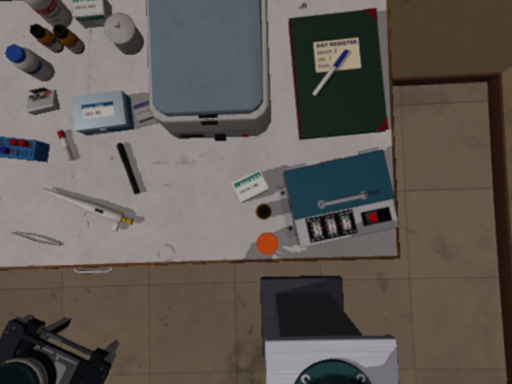

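View pics/side0.png

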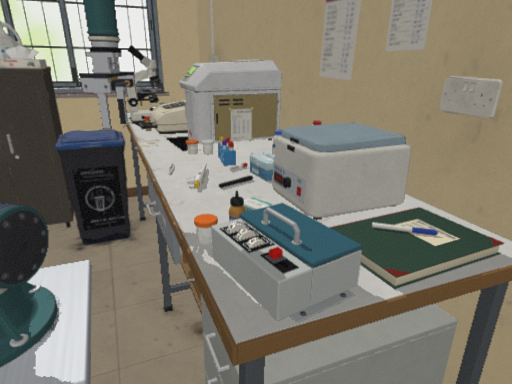

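```bash
cat > h.py <<'E'
from workcell import robot, gripper_to, vision, readout
import cv2,numpy as np,json,os
from scipy.spatial.transform import Rotation as R
def cam(n):
    c=vision.get_calibration(n)
    if n=="wrist":
        T=np.eye(4);T[:3,:3]=R.from_euler("xyz",readout.current_orientation()).as_matrix();T[:3,3]=readout.current_ee_pos()
        c["wfc"]=T@c["mount"]
    else: c["wfc"]=np.linalg.inv(c["camera_from_world"])
    return c
def ray(c,uv):
    uv=np.asarray(uv,float).reshape(-1,2)
    K=np.array([[c["fx"],0,c["cx"]],[0,c["fy"],c["cy"]],[0,0,1]])
    s=cv2.undistortPoints(uv.reshape(-1,1,2),K,np.array([c["k1"],0,0,0.])).reshape(-1,2)
    d=np.c_[s[:,0],-s[:,1],-np.ones(len(s))]
    return c["wfc"][:3,3],d@c["wfc"][:3,:3].T
def onplane(c,uv,z):
    o,d=ray(c,uv); return o+d*((z-o[2])/d[:,2])[:,None]
def box():  # x,y,yaw
    return json.load(open("box.json"))
def b2w(p):
    x,y,a=box(); c,s=np.cos(a),np.sin(a); return np.array([x+c*p[0]-s*p[1],y+s*p[0]+c*p[1],p[2]])
def w2b(p):
    x,y,a=box(); c,s=np.cos(a),np.sin(a); d=np.asarray(p)-[x,y,0]; return np.array([c*d[0]+s*d[1],-s*d[0]+c*d[1],d[2]])
E
python3 - <<'E'
from h import *
f=np.load("top0.npz");p=f["p"];c=cam("top")
hsv=cv2.cvtColor(p,cv2.COLOR_RGB2HSV)
m=cv2.inRange(hsv,(90,100,40),(115,255,160)); m[:140]=0;m[250:]=0;m[:,:270]=0
m=cv2.morphologyEx(m,cv2.MORPH_CLOSE,np.ones((9,9)))
k=max(cv2.findContours(m,cv2.RETR_EXTERNAL,cv2.CHAIN_APPROX_NONE)[0],key=cv2.contourArea)
w=onplane(c,k.reshape(-1,2),.086)
r=cv2.minAreaRect((w[:,:2]*1000).astype(np.float32)); print(r)
m=cv2.inRange(hsv,(0,180,120),(6,255,255))|cv2.inRange(hsv,(174,180,120),(180,255,255)); m[:195]=0;m[:,:355]=0;m[:,390:]=0
M=cv2.moments(m,True); uv=(M["m10"]/M["m00"],M["m01"]/M["m00"]); print(uv,M["m00"]); ct=onplane(c,uv,.0925)[0]; print(ct)
(cx,cy),(a,b),ang=r
yaw=np.deg2rad(ang if a<b else ang-90); print("yaw",yaw)
cx/=1000;cy/=1000
# lid centre at box x = +36.5 mm
x=cx-.0365*np.cos(yaw); y=cy-.0365*np.sin(yaw)
json.dump([x,y,yaw],open("box.json","w")); print(box(), "catch in box",w2b(ct))
E
```

```text
((522.1275634765625, -19.15125274658203), (111.13838958740234, 229.2235870361328), 10.63126277923584)
(372.92105263157896, 216.68421052631578) 38.0
[ 0.44654628 -0.09192387  0.0925    ]
yaw 0.18555053914238845
[0.48625409211192716, -0.0258850519900023, 0.18555053914238845] catch in box [-0.05120957 -0.05757965  0.0925    ]
```

Run:
```python
from h import *
a=box()[2]
gripper_to(0.0,20)
robot.goto(b2w([-.025,.015,.165]),[np.pi,0,np.pi+a-2*np.pi]); 
c=cam("wrist");p,d=vision.read_camera("wrist"); np.savez("w1.npz",p=p,d=d,wfc=c["wfc"])
cv2.imwrite("pics/w1.png",cv2.resize(p[::-1,::-1,::-1],None,fx=1.5,fy=1.5,interpolation=cv2.INTER_CUBIC))
print(readout.current_clock(),readout.current_ee_pos(),readout.current_orientation(),readout.current_ft_force())
```

```text
3.5667 [ 0.45903944 -0.01511856  0.16509955] [ 3.14142396e+00  2.47523559e-04 -2.95499601e+00] [-0.81980524  0.80125048 -0.38008498]
```

View pics/w1.png

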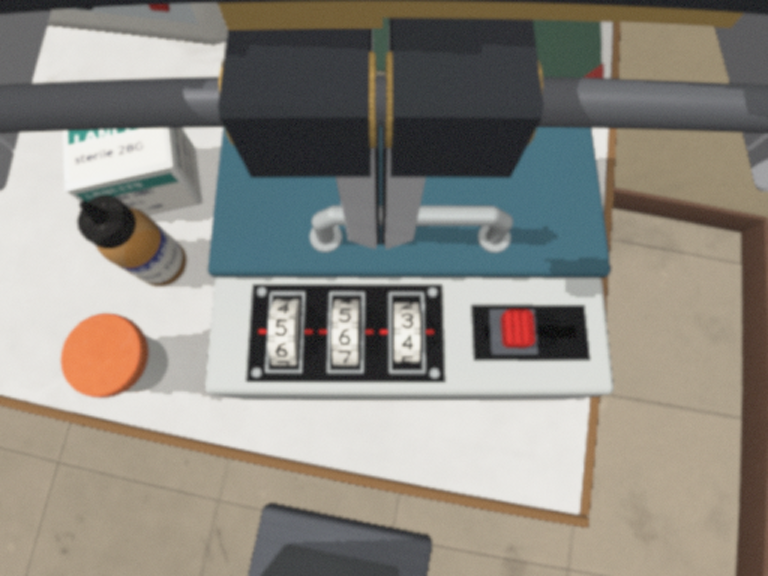

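```bash
cat > look.py <<'E'
from h import *
def look(p,c,name):
    hsv=cv2.cvtColor(p,cv2.COLOR_RGB2HSV)
    red=cv2.inRange(hsv,(0,150,90),(7,255,255))|cv2.inRange(hsv,(172,150,90),(180,255,255))
    n,l,s,ce=cv2.connectedComponentsWithStats(red)
    for i in range(1,n):
        if s[i,4]>4:
            b=w2b(onplane(c,ce[i],.0755 if s[i,4]<150 else .0925)[0])
            if abs(b[0]+.055)<.03 and abs(b[1])<.12: print("red",s[i,4],np.round(b*1000,1))
    q=p.copy()
    wc=np.linalg.inv(c["wfc"])
    def proj(b):
        v=wc@np.r_[b2w(b),1]; u=np.array([v[0],-v[1]])/-v[2]; u*=1+c["k1"]*(u@u); return u*c["fx"]+[c["cx"],c["cy"]]
    us=[proj([-.055,y,.089]) for y in (.070,.036,.002)]
    print(np.round(us,1))
    u0=us[1].astype(int); k=5
    crop=cv2.resize(p[u0[1]-40:u0[1]+40,u0[0]-75:u0[0]+75],None,fx=k,fy=k,interpolation=cv2.INTER_CUBIC)
    for u in us:
        for s in (-11,11):
            x=int((u[0]-u0[0]+75+.5+s)*k);y=int((u[1]-u0[1]+40+.5)*k); cv2.line(crop,(x-10,y),(x+10,y),(0,255,0),2)
    cv2.imwrite(name,crop[::-1,::-1,::-1])
E
python3 - <<'E'
from look import *
f=np.load("w1.npz"); c=vision.get_calibration("wrist"); c["wfc"]=f["wfc"]; look(f["p"],c,"pics/w1c.png")
E
```

```text
red 495 [-54.  -56.9  92.5]
red 18 [-52.8 -11.8  75.5]
red 21 [-53.1  14.5  75.5]
red 18 [-52.8  22.1  75.5]
red 17 [-52.8  48.9  75.5]
red 19 [-52.8  56.2  75.5]
red 20 [-52.8  83.1  75.5]
[[325.  162.8]
 [282.7 162.7]
 [240.3 162.6]]
```

View pics/w1c.png

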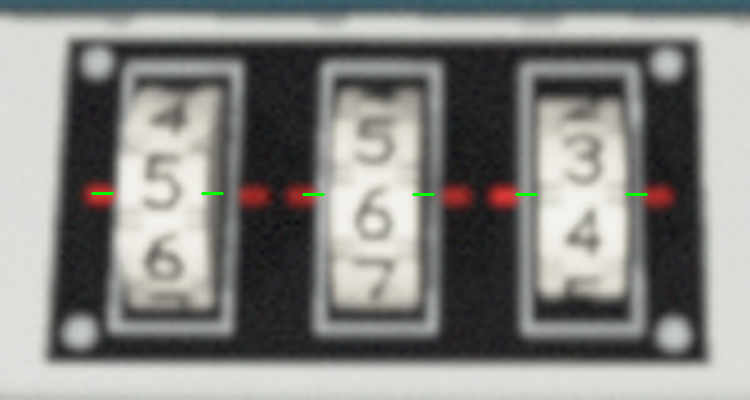

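```bash
cat > roll.py <<'E'
from look import *
a=box()[2]; ORI=[np.pi,0,a-np.pi]
def fz(n=5):
    v=[]
    for _ in range(n): v.append(readout.current_ft_force()); robot.wait(.01)
    return np.mean(v,0)
def go(x,y,z,rate=.1): robot.move_l(b2w([x,y,z]),ORI,rate)
def press(x,y,ztop,verbose=True):
    "descend from ztop until free (about 7.5 N); returns (commanded z, baseline)"
    go(x,y,ztop); robot.wait(.1); f0=fz(8); z=ztop; z0=None
    while z>ztop-.016:
        z-=.0005 if z0 is None else .0004
        go(x,y,z,.02); F=(fz(4)-f0)[2]; za=readout.current_ee_pos()[2]
        if z0 is None and F>2.5: z0=za; print("touch cmd %.4f act %.4f F %.2f"%(z,za,F))
        elif z0 is not None: print("  z %.4f act %.4f F %.2f t %.2f"%(z,za,F,readout.current_clock()))
        if F>7.3 : break
    return z,f0
def drag(y,z,f0,x0,x1,n=6,rate=.05):
    for x in np.linspace(x0,x1,n+1)[1:]:
        go(x,y,z,rate); F=readout.current_ft_force()-f0
        print("  x %.1f F %s"%(w2b(readout.current_ee_pos())[0]*1e3,np.round(F,1)))
        if F[2]>11: z+=.0004
def view(name):
    go(-.025,.015,.165,.2); c=cam("wrist"); p,d=vision.read_camera("wrist"); look(p,c,name); print("t",readout.current_clock())
E
python3 - <<'E'
import json
b=json.load(open("box.json")); import math
b[0]+=.0018*math.cos(b[2]); b[1]+=.0018*math.sin(b[2]); json.dump(b,open("box.json","w"))
from roll import *
f=np.load("w1.npz"); 
# crown heights from depth
c=vision.get_calibration("wrist"); c["wfc"]=f["wfc"]; d=f["d"]
v,u=np.mgrid[120:210,190:380]; o,dr=ray(c,np.c_[u.ravel(),v.ravel()]); P=o+dr*d[v.ravel(),u.ravel()][:,None]
B=np.array([w2b(q) for q in P])
for y in (.070,.036,.002):
    s=(abs(B[:,1]-y)<.004)&(abs(B[:,0]+.055)<.004); print("crown z",y,np.median(B[s,2]),B[s,2].max())
s=(abs(B[:,1]-.02)<.003)&(abs(B[:,0]+.055)<.01); print("console",np.median(B[s,2]))
print(readout.current_clock(),robot.inverse_kinematics(b2w([-.055,.07,.09]),ORI))
X=-.055; robot.goto(b2w([X+.0063,.07,.105]),ORI)
z,f0=press(X+.0063,.07,.094)
print(z,readout.current_clock())
E
```

```text
crown z 0.07 0.08860227685261707 0.09033637738615319
crown z 0.036 0.0880678897393436 0.08983385692755991
crown z 0.002 0.08418443902848483 0.08589047410873935
console 0.07568370226027121
3.5667 [-0.05596796 -0.14946905  1.83232526  0.          1.45873645 -1.81231482]
touch cmd 0.0890 act 0.0895 F 3.09
  z 0.0886 act 0.0889 F 4.33 t 7.54
  z 0.0882 act 0.0884 F 4.64 t 7.83
  z 0.0878 act 0.0880 F 4.89 t 8.11
  z 0.0874 act 0.0876 F 5.01 t 8.39
  z 0.0870 act 0.0874 F 6.08 t 8.68
  z 0.0866 act 0.0870 F 6.24 t 8.96
  z 0.0862 act 0.0867 F 6.33 t 9.24
  z 0.0858 act 0.0864 F 7.25 t 9.53
  z 0.0854 act 0.0861 F 7.06 t 9.81
  z 0.0850 act 0.0858 F 7.55 t 10.09
0.08500000000000002 10.0917
```

Run:
```python
from roll import *
X=-.055
f0=fz(3); f0[2]-=7.5
drag(.07,.0851,f0,X+.0063,X-.0066)
go(X-.0066,.07,.096,.08)
view("pics/w2.png")
```

```text
x -50.4 F [-1.2  0.2  6.1]
  x -52.5 F [0.5 0.1 6.6]
  x -54.6 F [0.1 0.4 6.9]
  x -56.8 F [0.7 1.4 6.9]
  x -58.9 F [ 0.2 -0.7  7.5]
  x -61.1 F [ 0.5 -0.3  7. ]
red 511 [-56.  -56.7  92.5]
red 18 [-55.  -11.8  75.5]
red 21 [-54.7  14.6  75.5]
red 17 [-54.9  22.2  75.5]
red 19 [-54.8  48.7  75.5]
red 18 [-54.7  56.5  75.5]
red 23 [-54.6  83.2  75.5]
[[325.2 164.6]
 [282.7 164.5]
 [240.1 164.6]]
t 12.575
```

View pics/w2.png

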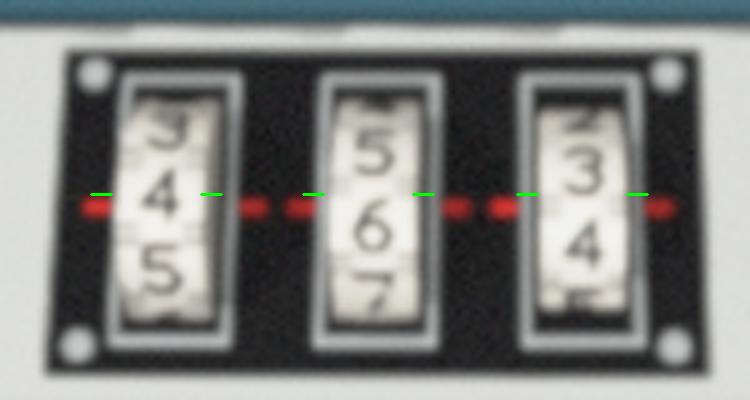

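Run:
```python
from roll import *
X=-.055
for y,zt,s in ((.036,.0905,1),(.002,.0868,-1)):
    go(X-.0063*s,y,.100,.15)
    z,f0=press(X-.0063*s,y,zt)
    drag(y,z,f0,X-.0063*s,X+.0066*s)
    go(X+.0066*s,y,.100,.1)
view("pics/w3.png")
```

```text
touch cmd 0.0880 act 0.0884 F 3.25
  z 0.0876 act 0.0882 F 4.79 t 15.36
  z 0.0872 act 0.0880 F 5.61 t 15.64
  z 0.0868 act 0.0878 F 6.08 t 15.93
  z 0.0864 act 0.0875 F 6.75 t 16.21
  z 0.0860 act 0.0872 F 6.68 t 16.49
  z 0.0856 act 0.0869 F 7.23 t 16.77
  z 0.0852 act 0.0866 F 7.58 t 17.06
  x -57.8 F [0.1 0.9 7.1]
  x -55.6 F [0.2 0.4 7.5]
  x -53.4 F [-0.5  1.6  7.6]
  x -51.3 F [1.7 0.8 7.5]
  x -49.1 F [0.4 0.7 7.4]
  x -47.0 F [ 1.1 -0.3  6.8]
touch cmd 0.0843 act 0.0848 F 4.93
  z 0.0839 act 0.0846 F 5.86 t 21.38
  z 0.0835 act 0.0843 F 6.12 t 21.67
  z 0.0831 act 0.0840 F 6.25 t 21.95
  z 0.0827 act 0.0838 F 6.93 t 22.23
  z 0.0823 act 0.0835 F 7.34 t 22.52
  x -49.8 F [-1.1  1.1  7.2]
  x -52.0 F [-1.1  0.3  7.2]
  x -54.1 F [-0.2  0.6  7. ]
  x -56.2 F [-0.7  0.6  7.5]
  x -58.4 F [-0.8  1.3  7.2]
  x -60.6 F [0.4 0.5 6.8]
red 503 [-56.1 -56.8  92.5]
red 18 [-54.9 -11.9  75.5]
red 19 [-54.8  14.9  75.5]
red 20 [-54.9  22.2  75.5]
red 18 [-54.8  48.6  75.5]
red 19 [-54.9  56.3  75.5]
red 24 [-54.6  83.   75.5]
[[325.7 164.4]
 [283.2 164.4]
 [240.6 164.3]]
t 24.9167
```

View pics/w3.png

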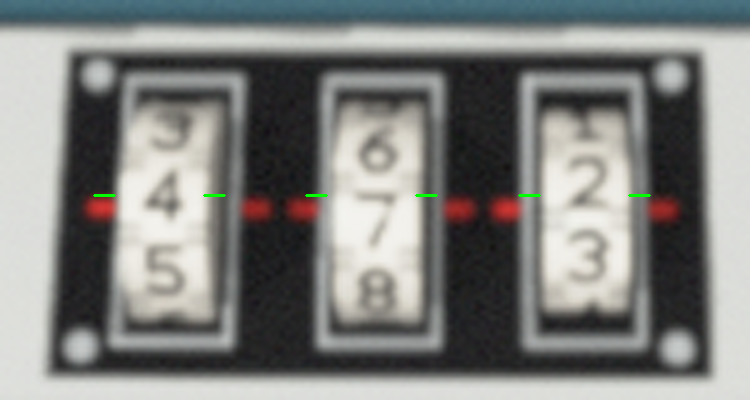

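```bash
cat >> roll.py <<'E'
ZC={.070:.0892,.036:.0884,.002:.0849}
def angles(p,c):
    "digit angles on each wheel by casting rays on to its cylinder; + = towards lid"
    g=cv2.cvtColor(p,cv2.COLOR_RGB2GRAY)
    v,u=np.mgrid[90:330,150:400]; uv=np.c_[u.ravel(),v.ravel()]; o,d=ray(c,uv)
    ob=w2b(o); db=np.array([w2b(o+q) for q in d])-ob
    for y,zc in ZC.items():
        e=ob-[-.055,0,zc-.020]; A=(db[:,[0,2]]**2).sum(1);Bq=(db[:,[0,2]]*e[[0,2]]).sum(1);C=(e[[0,2]]**2).sum()-.0004
        D=Bq**2-A*C; t=(-Bq-np.sqrt(np.maximum(D,0)))/A; P=e+db*t[:,None]
        th=np.degrees(np.arctan2(P[:,0],P[:,2])); ok=(D>0)&(abs(P[:,1]-y)<.0045)&(abs(th)<55)
        I=g[v.ravel(),u.ravel()].astype(float); bins=np.arange(-54,56,3)
        print("wheel",y,[int(I[ok&(abs(th-b)<1.5)].mean()) if (ok&(abs(th-b)<1.5)).any() else None for b in bins])
E
python3 - <<'E'
from roll import *
f=np.load("w1.npz"); c=vision.get_calibration("wrist"); c["wfc"]=f["wfc"]; angles(f["p"],c)
go(.021,.036,.165,.2); c=cam("wrist"); p,d=vision.read_camera("wrist"); np.savez("w4.npz",p=p,d=d,wfc=c["wfc"])
look(p,c,"pics/w4.png"); angles(p,c); print(readout.current_clock())
E
```

```text
wheel 0.07 [193, 190, 201, 177, 184, 177, 171, 184, 205, 218, 219, 232, 236, 229, 200, 196, 218, 221, 213, 198, 205, 191, 184, 204, 220, 224, 221, 210, 188, 153, 151, 160, 170, None, 168, None, 158]
wheel 0.036 [None, 197, 207, 213, 212, 196, 188, 220, 225, 217, 201, 204, 210, 204, 199, 219, 221, 221, 230, 231, 230, 209, 193, 203, 209, 203, 184, 178, 173, 161, 168, 183, None, 179, 154, None, 116]
wheel 0.002 [149, 176, 178, 192, 217, 225, 227, 227, 220, 190, 183, 207, 215, 218, 227, 233, 233, 236, 225, 206, 203, 214, 210, 198, 196, 195, 185, 185, 198, 200, 179, 151, None, 147, 147, None, 126]
red 577 [-55.2 -56.7  92.5]
red 18 [-54.8 -12.3  75.5]
red 25 [-54.9  14.6  75.5]
red 24 [-54.8  22.1  75.5]
red 16 [-54.6  48.8  75.5]
red 18 [-54.6  56.2  75.5]
red 20 [-54.7  82.8  75.5]
[[301.4 105.9]
 [256.9 105.8]
 [212.5 105.9]]
wheel 0.07 [None, None, None, None, None, None, 201, 200, 205, 201, 197, 222, 237, 238, 237, 227, 205, 183, 205, 208, 208, 214, 222, 228, 230, 215, 182, 177, 193, 198, 185, 171, 166, 152, 149, 162, None]
wheel 0.036 [None, None, None, None, None, None, 185, 206, 231, 235, 233, 231, 230, 231, 232, 238, 238, 214, 179, 211, 233, 232, 208, 188, 196, 192, 174, 177, 191, 191, 191, 197, 192, 177, 150, 136, None]
wheel 0.002 [None, None, None, None, None, None, 195, 209, 220, 211, 205, 213, 198, 195, 228, 240, 236, 204, 181, 205, 219, 220, 223, 215, 194, 184, 206, 219, 207, 177, 169, 188, 191, 180, 164, None, 140]
25.3667
```

View pics/w4.png

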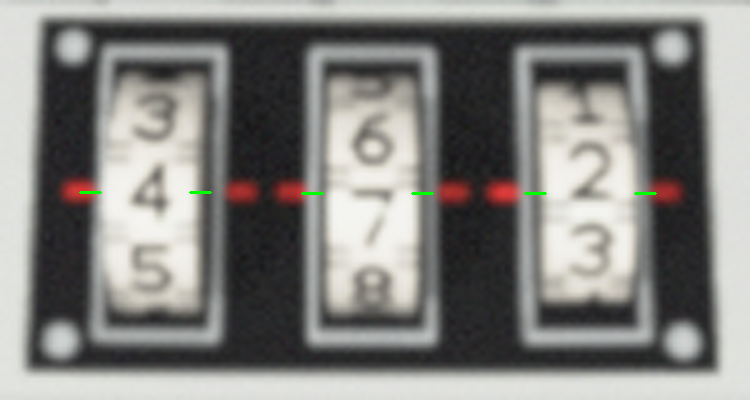

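Run:
```python
from roll import *
f=np.load("w4.npz"); c=vision.get_calibration("wrist"); c["wfc"]=f["wfc"]; d=f["d"]
v,u=np.mgrid[60:160,180:340]; o,dr=ray(c,np.c_[u.ravel(),v.ravel()]); P=o+dr*d[v.ravel(),u.ravel()][:,None]
B=np.array([w2b(q) for q in P])
for y in (.070,.036,.002):
    s=(abs(B[:,1]-y)<.004)&(abs(B[:,0]+.055)<.004); print("crown z",y,np.median(B[s,2]))
X=-.055
y,s,L=.036,1,.0042
go(X-s*L/2,y,.105,.25)
z,f0=press(X-s*L/2,y,.0890); drag(y,z,f0,X-s*L/2,X+s*L/2,3,.03); go(X+s*L/2,y,.1,.1)
go(.021,.036,.165,.25); robot.wait(.2); c=cam("wrist"); p,d=vision.read_camera("wrist"); np.savez("w5.npz",p=p,d=d,wfc=c["wfc"])
look(p,c,"pics/w5.png"); print(readout.current_clock())
```

```text
crown z 0.07 0.08865176589682766
crown z 0.036 0.0882764965308434
crown z 0.002 0.08457407073060338
touch cmd 0.0880 act 0.0884 F 2.53
  z 0.0876 act 0.0881 F 4.77 t 27.23
  z 0.0872 act 0.0879 F 5.85 t 27.52
  z 0.0868 act 0.0877 F 6.34 t 27.80
  z 0.0864 act 0.0874 F 6.77 t 28.08
  z 0.0860 act 0.0871 F 6.78 t 28.37
  z 0.0856 act 0.0868 F 7.60 t 28.65
  x -54.6 F [-0.3  0.9  7.6]
  x -53.1 F [0.  1.7 7. ]
  x -51.8 F [-0.8  1.6  6.6]
red 580 [-55.1 -56.6  92.5]
red 19 [-55.1 -12.   75.5]
red 19 [-54.9  14.4  75.5]
red 21 [-54.9  22.1  75.5]
red 20 [-55.   48.7  75.5]
red 20 [-55.   56.   75.5]
red 25 [-54.7  82.7  75.5]
[[301.1 106.7]
 [256.7 106.6]
 [212.2 106.7]]
30.4833
```

View pics/w5.png

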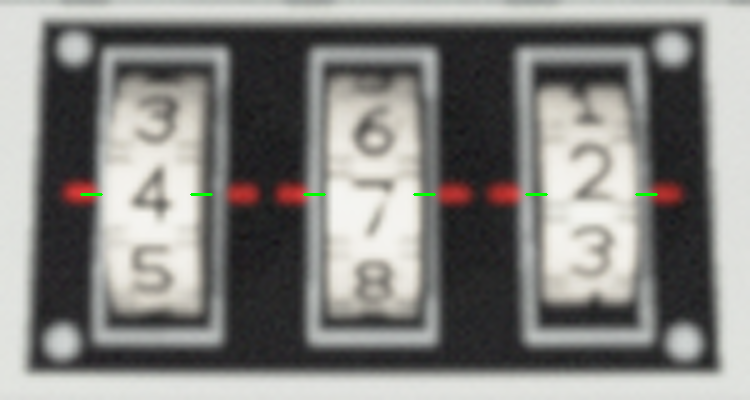

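```bash
cat >> roll.py <<'E'
def press2(x,y,zt):
    "sink to actual height zt, stop early at 9 N"
    go(x,y,zt+.0055,.15); robot.wait(.1); f0=fz(8); z=zt+.0015
    go(x,y,z,.02)
    for _ in range(16):
        F=(fz(4)-f0)[2]; za=readout.current_ee_pos()[2]; print("  z %.4f act %.4f F %.2f"%(z,za,F))
        if za<zt+.0001 or F>9: break
        z-=min(.0005,max(.0002,za-zt)); go(x,y,z,.02)
    return z,f0
E
python3 - <<'E'
from roll import *
X=-.055
for y,s,L,zt in ((.036,1,.0028,.0857),(.002,-1,.0034,.0820)):
    go(X-s*L/2,y,.1,.25)
    z,f0=press2(X-s*L/2,y,zt); drag(y,z,f0,X-s*L/2,X+s*L/2,3,.03); go(X+s*L/2,y,.1,.1)
go(.021,.036,.165,.25); robot.wait(.2); c=cam("wrist"); p,d=vision.read_camera("wrist"); np.savez("w6.npz",p=p,d=d,wfc=c["wfc"])
look(p,c,"pics/w6.png"); print(readout.current_clock())
E
```

```text
z 0.0872 act 0.0885 F 5.72
  z 0.0867 act 0.0883 F 5.90
  z 0.0862 act 0.0879 F 6.75
  z 0.0857 act 0.0875 F 6.79
  z 0.0852 act 0.0871 F 7.92
  z 0.0847 act 0.0868 F 7.70
  z 0.0842 act 0.0864 F 8.34
  z 0.0837 act 0.0863 F 9.12
  x -53.5 F [-0.3  0.9  8.8]
  x -52.6 F [-1.7  1.9  9.5]
  x -51.6 F [0.1 1.2 8.9]
  z 0.0835 act 0.0848 F 6.10
  z 0.0830 act 0.0845 F 5.97
  z 0.0825 act 0.0841 F 6.83
  z 0.0820 act 0.0837 F 7.15
  z 0.0815 act 0.0834 F 7.27
  z 0.0810 act 0.0830 F 8.24
  z 0.0805 act 0.0827 F 8.79
  z 0.0800 act 0.0827 F 9.74
  x -52.4 F [-0.4  1.4  9.5]
  x -53.5 F [-1.   2.1  9.8]
  x -54.6 F [-0.2  2.8  9.8]
red 572 [-55.2 -56.7  92.5]
red 21 [-55.  -12.1  75.5]
red 18 [-54.9  14.7  75.5]
red 21 [-54.8  21.8  75.5]
red 18 [-54.8  48.5  75.5]
red 20 [-54.9  56.3  75.5]
red 21 [-54.9  82.9  75.5]
[[301.7 106.4]
 [257.3 106.4]
 [212.8 106.5]]
39.8833
```

View pics/w6.png

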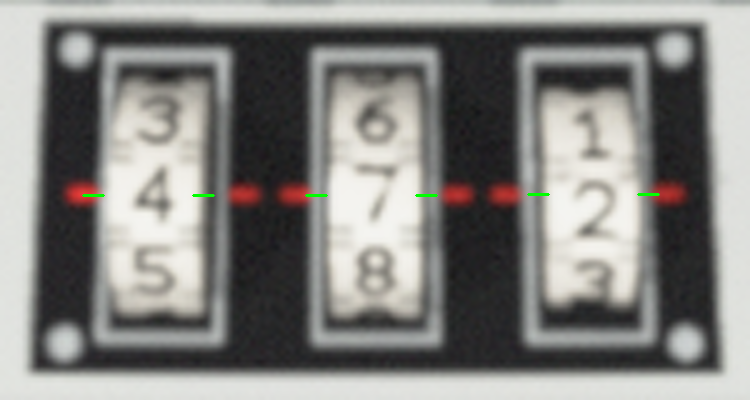

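Run:
```python
from roll import *
X=-.055
y,s,L,zt=.002,1,.0030,.0832
go(X-s*L/2,y,.1,.3)
go(X-s*L/2,y,.0880,.15); robot.wait(.1); f0=fz(6)
for z in (.0825,.0818,.0814,.0811,.0808,.0805):
    go(X-s*L/2,y,z,.02); F=(fz(4)-f0)[2]; za=readout.current_ee_pos()[2]; print(z,round(za,4),round(F,2),w2b(readout.current_ee_pos())[0])
    if za<zt+.0002 or F>8.6: break
drag(y,z,f0,X-s*L/2,X+s*L/2,3,.03); robot.wait(.15); print(w2b(readout.current_ee_pos())[0]); go(X+s*L/2,y,.1,.1)
go(.021,.036,.165,.3); robot.wait(.1); c=cam("wrist"); p,d=vision.read_camera("wrist"); np.savez("w7.npz",p=p,d=d,wfc=c["wfc"])
look(p,c,"pics/w7.png"); print(readout.current_clock())
```

```text
0.0825 0.0841 6.49 -0.055312855077923474
0.0818 0.0837 7.51 -0.05514873886151465
0.0814 0.0833 8.28 -0.05508048377601954
  x -54.0 F [-0.8  1.6  8.2]
  x -53.0 F [-0.1  0.9  6.7]
  x -52.0 F [-0.4  1.   7.6]
-0.0519748671584595
red 576 [-55.  -56.6  92.5]
red 20 [-54.9 -12.1  75.5]
red 20 [-54.8  14.7  75.5]
red 20 [-54.8  21.9  75.5]
red 18 [-54.8  48.6  75.5]
red 21 [-54.8  56.3  75.5]
red 23 [-54.7  82.9  75.5]
[[301.6 107.4]
 [257.1 107.3]
 [212.5 107.5]]
43.7
```

View pics/w7.png

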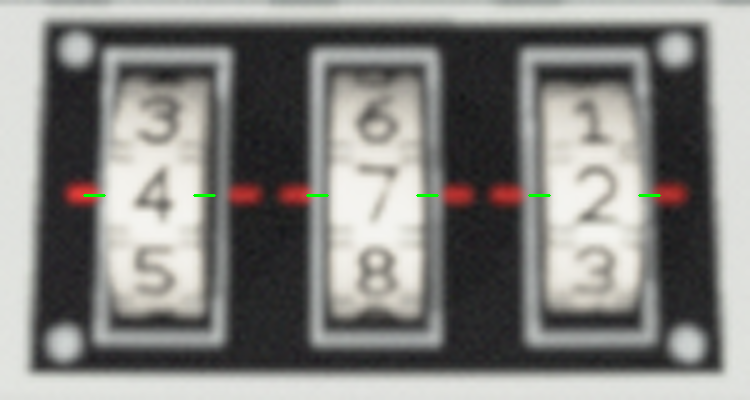

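Run:
```python
from roll import *
X=-.055
go(X,-.029,.105,.3); go(X,-.029,.084,.1); robot.wait(.1); f0=fz(8)
byax=np.array([-np.sin(a),np.cos(a),0])
y=-.029
go(X,-.034,.084,.1); y=-.034
while y>-.062:
    y-=.0015; go(X,y,.084,.04); F=(fz(2)-f0)@byax; print(round(y,4),round(w2b(readout.current_ee_pos())[1],4),round(F,1))
    if F>8: break
go(X,y+.004,.084,.1); go(X,y+.004,.125,.25)
go(.021,.010,.165,.3); c=cam("wrist"); p,d=vision.read_camera("wrist"); np.savez("w8.npz",p=p,d=d,wfc=c["wfc"])
look(p,c,"pics/w8.png"); cv2.imwrite("pics/w8f.png",p[::-1,::-1,::-1]); print(readout.current_clock())
```

```text
-0.0355 -0.0356 0.2
-0.037 -0.037 0.2
-0.0385 -0.0385 0.2
-0.04 -0.0399 -0.5
-0.0415 -0.0414 0.5
-0.043 -0.0431 1.2
-0.0445 -0.0446 1.3
-0.046 -0.0462 0.2
-0.0475 -0.0476 0.9
-0.049 -0.0491 1.3
-0.0505 -0.0506 0.5
-0.052 -0.0521 0.7
-0.0535 -0.0537 0.4
-0.055 -0.0551 0.7
-0.0565 -0.0566 0.6
-0.058 -0.0581 0.8
-0.0595 -0.0596 0.6
-0.061 -0.06 5.1
-0.0625 -0.0602 8.1
red 564 [-55.3 -76.8  92.5]
red 20 [-55.1 -11.9  75.5]
red 18 [-55.1  14.8  75.5]
red 20 [-55.2  21.9  75.5]
red 19 [-54.7  48.7  75.5]
red 19 [-54.7  56.1  75.5]
red 21 [-54.8  82.8  75.5]
[[335.1 105.3]
 [290.9 105. ]
 [246.4 104.8]]
51.2167
```

Run:
```python
from roll import *
O2=[np.pi,0,a+np.pi/2]
gripper_to(0.3,15)
robot.goto(b2w([-.002,0,.165]),O2)
robot.move_l(b2w([-.002,0,.105]),O2,.1)
gripper_to(0.0,15); print("width mm",readout.current_gripper_width()*94,readout.current_clock())
r=np.hypot(.092,.040); t0=np.arctan2(.040,-.092)
f0=fz(3)
for th in np.linspace(0,1.22,9)[1:]:
    t=t0-th; robot.move_l(b2w([.090+r*np.cos(t),0,.076+r*np.sin(t)-.011]),O2,.07)
    print(round(th,2),np.round(readout.current_ft_force()-f0,1),np.round(w2b(readout.current_ee_pos()),4),round(readout.current_clock(),2))
print("width",readout.current_gripper_width()*94)
gripper_to(0.2,15)
p=w2b(readout.current_ee_pos()); robot.move_l(b2w([p[0],p[1],p[2]+.09]),O2,.15)
img,d=vision.read_camera("side"); cv2.imwrite("pics/s9.png",img[180:330,180:380,::-1].repeat(3,0).repeat(3,1)); print(readout.current_clock(),readout.current_ft_force())
```

```text
width mm 9.460724191575551 54.4
0.15 [ 0.2 -1.6 -2.1] [ 0.0057 -0.0002  0.1182] 54.79
0.3 [-3.  -2.7 -2.4] [ 0.0138 -0.0002  0.1305] 55.16
0.46 [-7.9 -3.8  2.2] [ 0.0246 -0.0002  0.1424] 55.52
0.61 [-11.3  -3.2   6.4] [ 0.0367 -0.0002  0.1523] 55.89
0.76 [-10.3  -3.7   9.3] [ 0.0509 -0.0003  0.1604] 56.26
0.92 [-7.3 -3.1  7.2] [ 0.0664 -0.0002  0.1653] 56.62
1.07 [-6.9 -2.   6. ] [ 0.0821 -0.0003  0.1674] 56.99
1.22 [-4.8 -3.2  6. ] [ 0.0978 -0.0003  0.167 ] 57.36
width 9.515567819185122
58.5417 [-1.21540889  0.78679071  0.48373377]
```

View pics/s9.png

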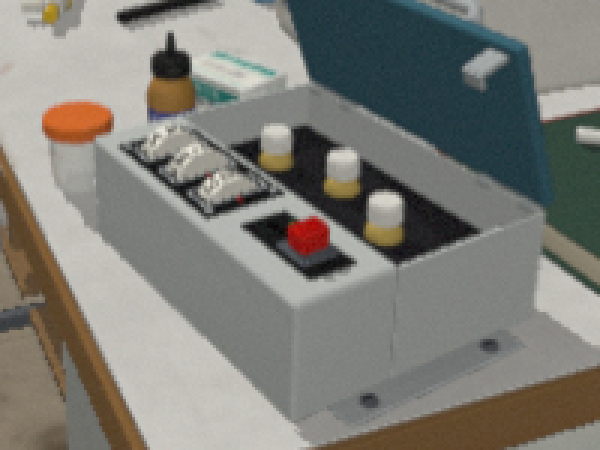

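The lid stands well open at about 1.2 rad. The catch is fully over, the bystanders are in place, and the gripper is clear.

Run:
```python
from h import *
robot.wait(.3); robot.hand_in(); print(readout.current_clock())
```

```text
the job is handed in; nothing more can be done
the job is handed in; nothing more can be done
```

The box is open and the job is handed in at about 59 s of the 72 s limit, but no verdict was reported.

- **Wheels:** I rolled them to 4 - 7 - 2. The middle and right wheels first came to rest about a quarter digit off, so I corrected the middle wheel twice and the right wheel twice. In the last wheel picture all three digits were centred on the crown line. I saw 10 N at most at the wrist while pressing the wheels, against the 16 N limit.
- **Catch:** I pushed it fully to the right. It moved 20 mm by the camera (y -56.6 to -76.8 mm), with 8 N at its end stop.
- **Lid:** I lifted it by the handle to about 1.2 rad and let go. The last side picture, taken with the gripper clear, shows it standing open, the catch over and the cup, bottle and carton apparently where they were. I judged the bystanders by eye and did not measure them.

**Readings that disagreed:**
- The wheels did not fully centre themselves after my first shallower presses, although the task says they should.
- The camera put the catch about 1.3 mm from its nominal position, within the 2 mm calibration.
- I did not measure the wheel angles again after the lid was opened.

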